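# Refit a blender's steel cup base on its motor unit

### The arm

A 6-joint arm with a two-finger parallel gripper is mounted at the origin on the work surface. World frame = base frame: x ahead of the robot, y to its left, z up, the work surface at z = 0. Lengths are in m, angles in rad, forces in N, time in s.
With the tool pointing down it reaches from about 0.25 to 0.85 m from the base axis. Payload 12.5 kg.
Tool frame: the origin (TCP) lies at the very end of the fingers, on their centre line; the grasp point (between the pads) lies 19 mm behind it; z points along the fingers, y is the line along which they close (so a half turn about z gives the same grasp; the last joint's range is limited). The gripper opens to 93 mm and grips with 3 to 60 N. Pads are 15 mm wide; open, the fingers measure 128 mm over their backs; the gripper's body (75 mm by 188 mm) begins 65 mm behind the grasp point.
Start: joints at [1.2, 0.351, 1.652, -0, 1.139, -0.085], TCP at [0.155, 0.528, 0.219] pointing down, gripper open.
Joint ranges: [-2.75, 2.75], [-0.79, 2.1], [0.01, 2.65], [-1.57, 4.71], [0.07, 3.14], [-2.87, 2.87]. Speed limits (rad/s): [2.22, 2.22, 2.79, 3.14, 3.14, 3.14].

### API

Orientations are given as a unit quaternion [x, y, z, w].
In Python, from plant import arm gives the robot as it stands. The module is installed in compiled form; this text tells all that it offers.
- The arm moves only by the shell command python3 -m creep 'ROWS' [FORCE]. ROWS is JSON, a list that holds one entry, the list of rows, each a list of 5 numbers: the opening, from -1 (shut) to 1 (fully open), then the shift along the world's x, y, z scaled (see below), then the turn about the world's z scaled (see below). In form: [[[hand, dx, dy, dz, twist], ...]]. A call has exactly 10 rows; each row shifts and turns the commanded pose from where the row before left it; what a row does not reach is not made up. The controller multiplies each number of a shift by 80 cm and each number of a turn by 5 degrees. A row lasts 1/8 s, in which the tool goes at most 62.5 mm and 10.7 degrees, less where a joint would pass 70% of its speed; a pose out of reach is approached as far as the arm can. A call with a number of a shift or a turn outside -1 to 1 is refused whole. A call with a gripper value outside its range is refused whole. The fingers move at their own pace and stop on an object; FORCE is the grip in N (left out, the last holds). Time passes only in rows, so rows that do not move let the fingers close, or fill a call up. It gives the time, the measured TCP pose, the force, the opening and the grip force at its end, in the units of the state.
- arm.get_state(): the state, without advancing time (a new reading comes with each control period).
- arm.get_image(name): name is "scene" or "top" or "wrist"; returns a dict with "image" (384x512x3 uint8, red, green, blue), "depth" (384x512 float32, m along the optical axis (not along the pixel's ray), 0 where there is no reading), "intrinsics" (3x3 intrinsics, pixels), "rvec" (rotation vector, rad) and "tvec" (3), from world to camera coordinates, as OpenCV has them. Camera axes: x right, y down, z forward; pixel columns grow to the right and rows downward; lengths in m; the calibration is good to about 2 mm. The wrist camera is an equidistant fisheye: a pixel r from the principal point sees the ray r / f radians off the axis. A picture is of the moment at which its call begins.
- arm.job_done(): hands the job in; it is judged then, once.
The state is a dict: "time_s": time; "joint_pos": joint angles; "dq": joint speeds; "joint_efforts": joint torques, N m; "position": TCP position; "eef_rot": TCP orientation; "contact_force": force on the tool from outside, world axes, zero at the start; "wrist_torque": the same for the moment, N m; "finger_gap": finger opening in m; "grip_force": force on a finger pad.
Only numpy, scipy, OpenCV 4.12 (cv2) and the standard library are available. Lean on these libraries where they do the work, as an engineer would, in place of code of your own. Each camera call takes 0.05 s, during which the arm holds its last target. There are 200 camera calls.

### The job

Put the steel cup base upright on top of the blender's motor unit and let it go there, sitting fully home and flat on the deck with its red mark lined up with the red mark of the motor unit. The hidden coupling ring under the cup base is out of line with its mark, so feel for where it drops over the four driving lugs before you bring the marks together; do not slam or force it down. Leave the tumbler, gasket, pry tool and screwdriver where they are.

Things in the scene. Friction and masses are not known exactly. Their poses are not given: they have to be found in the camera images.
- cup: Steel blender cup base, 75 mm high (blades to 84), about 0.5 kg, standing loose on the tiles. Origin: centre of its underside; z up its axis, x towards its red mark. From below: hollow skirt, outer diameter 92 mm, inner 82, 12 mm deep; flange of 92 mm up to 20 mm height; plain round neck of 62 mm diameter from 20 to 75 mm: grip this from above at any yaw.
- cup_mark (a point): Centre of the red mark (12 x 9 mm) on top of the cup base's flange, 38.5 mm from its axis along the cup base's x, 20 mm above its underside.
- ring (a point): On the cup base's axis, 1 mm above its underside: centre of the lower face of a hidden coupling ring inside the skirt, radius 26 to 35 mm, 10 mm deep, with four 18 mm gaps every 90 degrees. It turns in the cup base against 0.4 N m friction; its angle is not reported (axes are the cup base's). At the start a gap lies 0.25 to 1.32 rad anticlockwise (from above) of the red mark.
- motor: Blender motor unit, black round housing, fixed to the tiles: 144 mm across at the foot, 120 mm at its flat deck, 105 mm above the tiles. Origin: centre of its underside; x towards its red mark. Four white driving lugs stand 8 mm above the deck, 32.5 mm from the axis at +x, +y, -x, -y; each 9 mm radially, 12 mm across. Unless meshed, the cup base rides on them 7 mm too high.
- seat (a point): Centre of the motor unit's deck, 105 mm above the tiles: the cup base's origin belongs here. Once meshed, the lugs hold the coupling ring while the cup base can still be turned about it. Its axes are those of the motor unit.
- motor_mark (a point): Centre of the red mark (11 x 9 mm) on the motor unit's deck, 53.5 mm from its axis along its x.
- tumbler: Bystander: clear plastic tumbler, 72 mm across, 115 mm high, standing. Origin: centre of its underside.
- gasket: Bystander: purple silicone gasket ring, 84 mm across, 6 mm thick, lying flat. Origin: centre of its underside.
- pry: Bystander: yellow plastic pry tool, about 145 mm long, 26 mm wide, 8 mm thick, lying along its x. Origin: near its middle, underneath.
- driver: Bystander: metal screwdriver, 190 mm long, lying along its x. Origin: near its middle, underneath.
Things that resemble listed ones, but are neither listed nor needed, are in the scene too. Several things have the shape of the motor; the one meant has the colours described above.

How it is judged:
By the outcome, as a careful person would: the job done as asked, in the order asked, and still so for the second after the job is handed in, with the robot touching nothing.
It also fails if it takes over 48 s, if anything falls off the work surface, if the arm or the gripper's body presses on something with over 40 N, if the wrist force passes 120 N, or if a joint passes its speed limit or range.

## Working session

There is one attempt and no reset: what is moved stays moved. The work goes in short steps, Python scripts to look and compute and a shell command to move; the robot and the scene stay as the last step left them, time stands still between calls to the robot, and variables do not carry over. Pictures are saved under pics/ and viewed, at most 10 in all, crops included, and the job is handed in when it is done.

```bash
mkdir -p pics; cat > h.py <<'E'
import numpy as np,cv2
from plant import arm
def grab(n):
    d=arm.get_image(n); np.savez('/tmp/'+n+'.npz',**{k:np.array(v) for k,v in d.items()}); return d
def load(n): return dict(np.load('/tmp/'+n+'.npz'))
def world(d,u,v,z=None):
    "pixel -> world, by depth or at known height z (pinhole cams)"
    K=d['intrinsics'];R,_=cv2.Rodrigues(np.array(d['rvec'],float));t=np.array(d['tvec'],float).ravel()
    r=np.array([(u-K[0,2])/K[0,0],(v-K[1,2])/K[1,1],1])
    c=-R.T@t; w=R.T@r
    return c+w*(d['depth'][int(v),int(u)] if z is None else (z-c[2])/w[2])
E
python3 - <<'E'
from h import *
a=grab('scene');b=grab('top');
cv2.imwrite('pics/a.png',cv2.resize(b['image'][:,:,::-1],(800,600)))
cv2.imwrite('pics/b.png',cv2.resize(a['image'][:,:,::-1],(800,600)))
print(arm.get_state())
E
```

```text
{'time_s': 0.1, 'joint_pos': array([ 1.20039307e+00,  3.51192860e-01,  1.65235113e+00, -2.83217889e-05,
        1.13911216e+00, -8.46187723e-02]), 'dq': array([-0.00019213, -0.00016571, -0.00127633,  0.0011413 ,  0.00049973,
       -0.00048411]), 'joint_efforts': array([ 8.29650817e-04, -4.98030424e+01, -2.85703719e+01,  6.99958834e-02,
        2.39208445e-02, -1.05670463e-05]), 'position': array([0.15492972, 0.52740337, 0.21815292]), 'eef_rot': array([ 1.42400580e-01,  9.89808967e-01, -5.20945193e-04, -1.07410166e-04]), 'contact_force': array([-0.01881206, -0.51076789, -0.57486116]), 'wrist_torque': array([ 0.01076734, -0.02473141, -0.03038891]), 'grip_force': 0.0, 'finger_gap': 0.09298562480330601}
```

View pics/a.png

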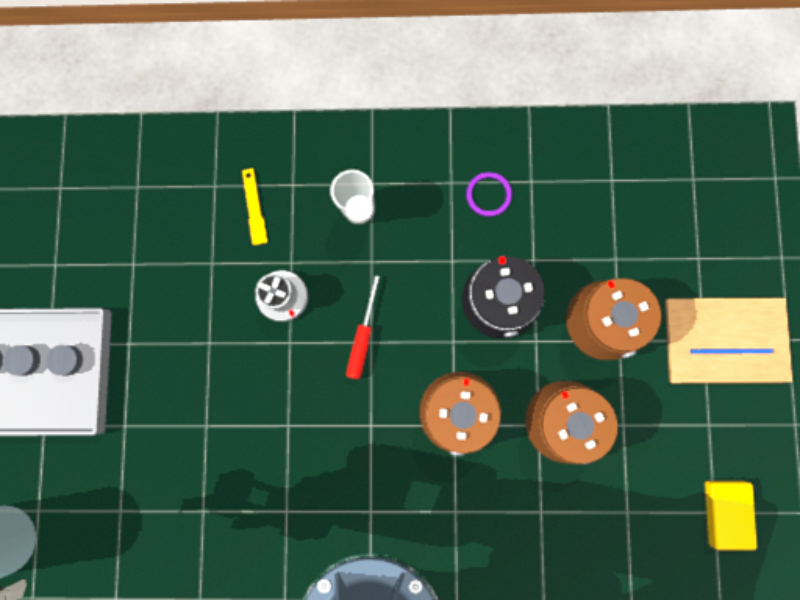

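View pics/b.png

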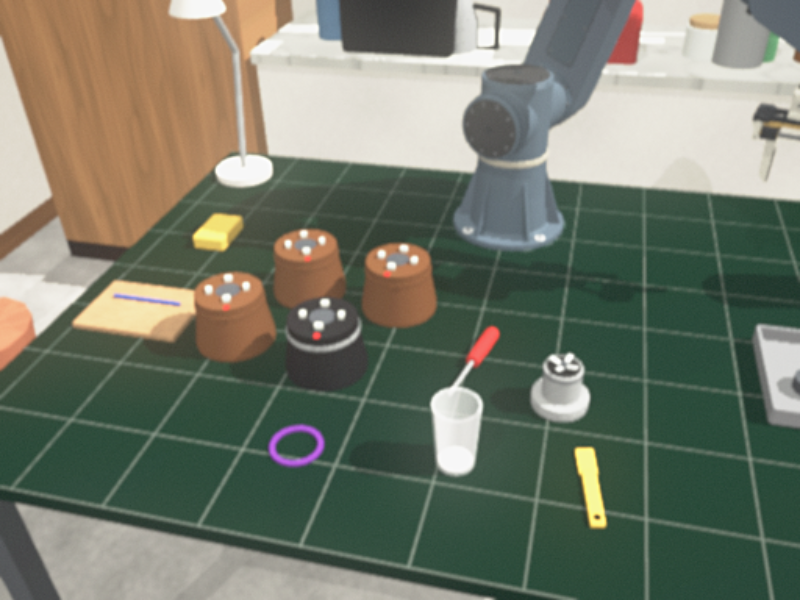

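Cup: the only steel cup base is at top-view (281,297), with its mark at (292,313). Motor: the black housing is at (508,292), with its red mark at (502,260). Brown lookalikes stand at (624,315), (463,414) and (580,425). I choose the black one and check it in a close crop.

```bash
python3 - <<'E'
from h import *
b=load('top');im=b['image'][:,:,::-1]
def crop(u,v): return cv2.resize(im[v-30:v+30,u-30:u+30],(400,400),interpolation=cv2.INTER_CUBIC)
cv2.imwrite('pics/c.png',np.hstack([crop(180,188),crop(322,186)]))
hsv=cv2.cvtColor(b['image'],cv2.COLOR_RGB2HSV).astype(int)
R,_=cv2.Rodrigues(b['rvec']); print('cam',-R.T@b['tvec'].ravel(),b['intrinsics'].ravel())
def red(u,v,r,z):
    h=hsv[v-r:v+r,u-r:u+r]; m=((h[...,0]<8)|(h[...,0]>172))&(h[...,1]>130)&(h[...,2]>120)
    y,x=np.nonzero(m); c=(x.mean()+u-r,y.mean()+v-r); return c,world(b,*c,z),len(x)
print('cupmark',red(186,200,10,.02)); print('motmark',red(321,167,9,.105))
# depth point clouds
K=b['intrinsics'];t=b['tvec'].ravel();dep=b['depth'];vv,uu=np.mgrid[:384,:512]
P=np.stack([(uu-K[0,2])/K[0,0]*dep,(vv-K[1,2])/K[1,1]*dep,dep],-1)-t; P=P@R
def pts(u,v,r,z0,z1):
    q=P[v-r:v+r,u-r:u+r].reshape(-1,3); q=q[(q[:,2]>z0)&(q[:,2]<z1)]; return q
from scipy.optimize import least_squares
for n,q in (('flange',pts(180,190,25,.014,.027)),('necktop',pts(178,188,25,.06,.09)),('deck',pts(322,186,35,.099,.109)),('lugs',pts(322,186,35,.11,.12))):
    print(n,len(q),np.median(q,0),q.mean(0)); 
    if len(q):
        c,r=cv2.minEnclosingCircle((q[:,:2]*1000).astype(np.float32));print(' circ mm',c,r)
E
```

```text
cam [ 0.42843915 -0.10234864  1.11231634] [389.05031027   0.         260.33888863   0.         389.05031027
 195.58233079   0.           0.           1.        ]
cupmark ((np.float64(186.2), np.float64(199.9)), array([0.55291717, 0.14263356, 0.02      ]), 10)
motmark ((np.float64(320.88461538461536), np.float64(166.30769230769232)), array([ 0.62930304, -0.23007714,  0.105     ]), 26)
flange 327 [0.56935288 0.14309812 0.02140103] [0.57761719 0.14918949 0.02130081]
 circ mm (585.43701171875, 162.1796112060547) 46.28287124633789
necktop 432 [0.58395352 0.15917382 0.0770421 ] [0.58412797 0.1597202  0.07745646]
 circ mm (585.17431640625, 161.48150634765625) 31.027236938476562
deck 1461 [ 0.57451867 -0.23874659  0.10614836] [ 0.57579749 -0.23890158  0.10603754]
 circ mm (576.42236328125, -239.496337890625) 60.248741149902344
lugs 108 [ 0.580369   -0.23922334  0.11299828] [ 0.57862396 -0.23956585  0.11300482]
 circ mm (576.66357421875, -240.67408752441406) 56.49164581298828
```

View pics/c.png

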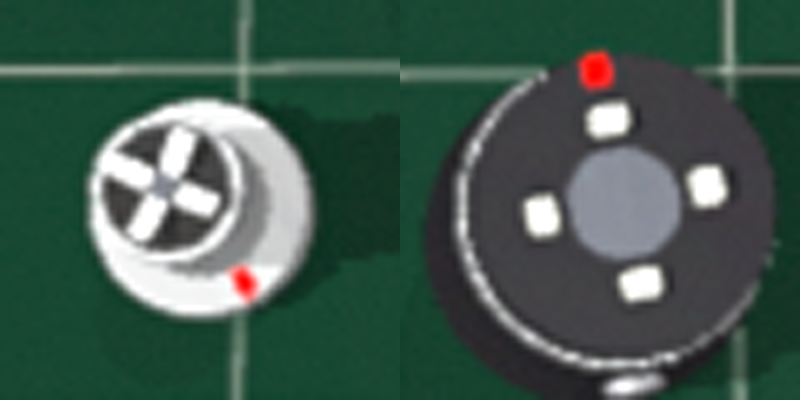

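The crops show the cup mark at crop (244,283) and the black motor's mark at (597,70), with white lugs around its grey hub. Measured values:
- **Cup:** centre (0.5853, 0.1618), yaw −149.4°. Mark radius is 37.7 mm against 38.5 expected.
- **Motor:** centre (0.5764, −0.2395), yaw 10.1°. Mark radius is 53.7 mm against 53.5, and the deck is at 0.106.

The cup has to turn +159.5° in total. From j6 = q1 − yaw, gripping at a tool yaw of about −29° and finishing at about 130° stays within range.

```bash
python3 -m creep '[[[1,0.054,-0.046,0,-1],[1,0.054,-0.046,0,-1],[1,0.054,-0.046,0,-1],[1,0.054,-0.046,0,-1],[1,0.054,-0.046,0,-1],[1,0.054,-0.046,0,-1],[1,0.054,-0.046,0,-1],[1,0.054,-0.046,0,-1],[1,0.054,-0.046,0,-1],[1,0.054,-0.046,0,-1]]]' 40
```

```text
time_s: 1.35
position: [0.5882, 0.1582, 0.2183]
eef_rot: [0.549, 0.836, -0.0, -0.0]
contact_force: [0.5, 1.0, 0.6]
finger_gap: 0.0929
grip_force: 0.0
```

```bash
python3 -m creep '[[[1,0,0,-0.01,-1],[1,0,0,-0.01,-1],[1,0,0,-0.01,-1],[1,0,0,-0.01,-1],[1,0,0,-0.01,-1],[1,0,0,-0.01,-1],[1,0,0,-0.01,-1],[1,0,0,-0.01,-1],[1,0,0,-0.01,-1],[1,0,0,0,-1]]]'; cat >> h.py <<'E'
from scipy.spatial.transform import Rotation as Ro
def yaw():
    s=arm.get_state(); y=Ro.from_quat(s['eef_rot']).as_matrix()[:,1]; return np.degrees(np.arctan2(y[1],y[0]))
E
python3 -c "
from h import *
print(yaw(),arm.get_state()['joint_pos'])
d=grab('wrist');cv2.imwrite('pics/d.png',cv2.resize(d['image'][:,:,::-1],(800,600)))"
```

```text
time_s: 2.6
position: [0.5865, 0.1596, 0.1456]
eef_rot: [0.851, 0.526, -0.001, -0.0]
contact_force: [0.8, -0.4, 0.7]
finger_gap: 0.0928
grip_force: 0.0
-26.54090434350857 [1.89072586e-01 5.34558714e-01 1.56186386e+00 1.37834416e-05
 1.04707966e+00 6.52290972e-01]
```

View pics/d.png

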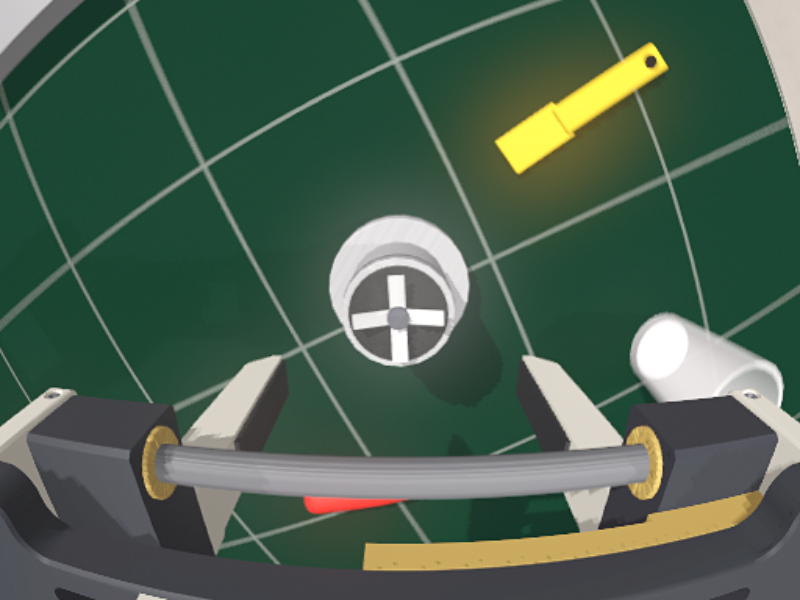

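The wrist view shows the steel cup at (398,315), centred between the fingers, with the tumbler, pry tool and driver clear. Next: small centring correction, 8° more turn for joint margin, descend and grip.

```bash
python3 -m creep '[[[1,-0.0015,0.0028,-0.01,-0.8],[1,0,0,-0.02,-0.8],[1,0,0,-0.02,0],[1,0,0,-0.02,0],[1,0,0,-0.02,0],[1,0,0,-0.02,0],[1,0,0,-0.02,0],[1,0,0,-0.0145,0],[1,0,0,0,0],[1,0,0,0,0]]]'
```

```text
time_s: 3.9
position: [0.5862, 0.162, 0.0314]
eef_rot: [0.884, 0.467, 0.0, 0.0]
contact_force: [-0.7, 0.2, -0.3]
finger_gap: 0.0931
grip_force: 0.0
```

```bash
python3 -m creep '[[[-1,0,0,0,0],[-1,0,0,0,0],[-1,0,0,0,0],[-1,0,0,0,0],[-1,0,0,0,0],[-1,0,0,0,0],[-1,0,0,0,0],[-1,0,0,0,0],[-1,0,0,0,0],[-1,0,0,0,0]]]' 50; python3 -c "
from h import *
print(yaw())"
```

```text
time_s: 5.15
position: [0.5858, 0.162, 0.0311]
eef_rot: [0.884, 0.467, -0.0, -0.0]
contact_force: [-2.0, 1.2, 6.1]
finger_gap: 0.0616
grip_force: 50.0
-34.37882220858008
```

```bash
python3 -m creep '[[[-1,0,0,0.035,0],[-1,0,0,0.035,0],[-1,0,0,0.035,0],[-1,0,0,0.035,0],[-1,0,0,0.035,1],[-1,0,-0.04,0,1],[-1,0,-0.06,0,1],[-1,0,-0.06,0,1],[-1,0,-0.06,0,1],[-1,0,-0.06,0,1]]]'
```

```text
time_s: 6.4
position: [0.5853, -0.0637, 0.1701]
eef_rot: [0.733, 0.681, -0.0, -0.0]
contact_force: [0.4, 0.1, -5.0]
finger_gap: 0.0616
grip_force: 50.0
```

```bash
python3 -m creep '[[[-1,-0.003,-0.06,0,1],[-1,-0.003,-0.06,0,1],[-1,-0.003,-0.06,0,1],[-1,-0.003,-0.042,0,1],[-1,0,0,0,1],[-1,0,0,0,1],[-1,0,0,0,1],[-1,0,0,0,1],[-1,0,0,0,1],[-1,0,0,0,1]]]'; python3 - <<'E'
from h import *
print(yaw(),arm.get_state()['joint_pos'],arm.get_state()['wrist_torque'])
a=grab('scene');w=grab('wrist')
cv2.imwrite('pics/e.png',np.hstack([cv2.resize(w['image'][:,:,::-1],(480,360)),cv2.resize(a['image'][110:270,150:290,::-1],(315,360))]))
E
```

```text
time_s: 7.65
position: [0.5758, -0.2396, 0.1699]
eef_rot: [0.376, 0.926, -0.0, -0.001]
contact_force: [-0.3, -1.3, -5.4]
finger_gap: 0.0615
grip_force: 50.0
45.78893885492855 [-4.68916564e-01  5.34061962e-01  1.49644065e+00 -3.36972618e-04
  1.11266960e+00 -1.26793450e+00] [-0.03258472  0.05885838  0.03013003]
```

View pics/e.png

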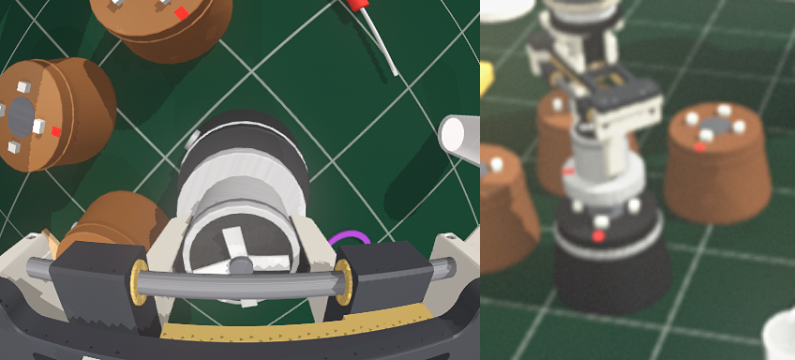

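The cup is held over the black motor with its mark towards −y (scene crop (569,170)), as intended. Lowering gently.

```bash
python3 -m creep '[[[-1,0.0008,0,-0.01,0],[-1,0,0,-0.01,0],[-1,0,0,-0.01,0],[-1,0,0,-0.001,0],[-1,0,0,-0.001,0],[-1,0,0,-0.001,0],[-1,0,0,0,0],[-1,0,0,0,0],[-1,0,0,0,0],[-1,0,0,0,0]]]'
```

```text
time_s: 9.0
position: [0.5769, -0.2397, 0.1447]
eef_rot: [0.378, 0.926, -0.0, 0.0]
contact_force: [-0.6, 1.2, -4.7]
finger_gap: 0.0617
grip_force: 50.0
```

```bash
python3 -m creep '[[[-1,-0.0005,0,-0.001,0],[-1,0,0,-0.001,0],[-1,0,0,-0.0005,0],[-1,0,0,0,0],[-1,0,0,0,0],[-1,0,0,0,0],[-1,0,0,0,0],[-1,0,0,0,0],[-1,0,0,0,0],[-1,0,0,0,0]]]'
```

```text
time_s: 10.25
position: [0.5765, -0.2397, 0.143]
eef_rot: [0.378, 0.926, -0.0, 0.0]
contact_force: [-4.5, 1.5, 5.0]
finger_gap: 0.061
grip_force: 50.0
```

Touched at underside 0.112, riding on the lugs with a press of about 10 N. Now turning anticlockwise to feel for the drop.

```bash
python3 -m creep '[[[-1,0,0,0,0.6],[-1,0,0,0,0.6],[-1,0,0,0,0.6],[-1,0,0,0,0.6],[-1,0,0,0,0.6],[-1,0,0,0,0.6],[-1,0,0,0,0.6],[-1,0,0,0,0.6],[-1,0,0,0,0],[-1,0,0,0,0]]]'; python3 -c "
from h import *
print(yaw(),arm.get_state()['wrist_torque'])"
```

```text
time_s: 11.5
position: [0.577, -0.2396, 0.1423]
eef_rot: [0.178, 0.984, 0.0, 0.001]
contact_force: [5.9, 1.1, -6.4]
finger_gap: 0.0617
grip_force: 50.0
69.54365373605036 [-0.07681432 -1.17643385 -0.19544307]
```

Weight hangs again (Fz −6.4), so it has dropped into a gap. Lowering a little to confirm, easing towards the side force.

```bash
python3 -m creep '[[[-1,0.0006,0,-0.001,0],[-1,0,0,-0.001,0],[-1,0,0,-0.001,0],[-1,0,0,0,0],[-1,0,0,0,0],[-1,0,0,0,0],[-1,0,0,0,0],[-1,0,0,0,0],[-1,0,0,0,0],[-1,0,0,0,0]]]'; python3 -c "
from h import *
print(yaw(),arm.get_state()['wrist_torque'])"
```

```text
time_s: 12.75
position: [0.5773, -0.2397, 0.1404]
eef_rot: [0.177, 0.984, 0.0, 0.001]
contact_force: [5.7, 0.3, -3.2]
finger_gap: 0.0622
grip_force: 50.0
69.60358016430546 [ 0.22111718 -1.2345424  -0.11156632]
```

```bash
python3 -m creep '[[[-1,0.0004,0,-0.001,0],[-1,0,0,-0.001,0],[-1,0,0,-0.001,0],[-1,0,0,-0.001,0],[-1,0,0,-0.001,0],[-1,0,0,0,0],[-1,0,0,0,0],[-1,0,0,0,0],[-1,0,0,0,0],[-1,0,0,0,0]]]'; python3 -c "
from h import *
print(yaw(),arm.get_state()['wrist_torque'])"
```

```text
time_s: 14.0
position: [0.5775, -0.2397, 0.1363]
eef_rot: [0.177, 0.984, 0.0, 0.0]
contact_force: [5.8, 1.4, -3.4]
finger_gap: 0.0615
grip_force: 50.0
69.61384415923297 [ 0.21167932 -1.1745528  -0.19874542]
```

```bash
python3 -m creep '[[[-1,0.0005,0,-0.001,0],[-1,0,0,-0.0004,0],[-1,0,0,0,0.6],[-1,0,0,0,0.6],[-1,0,0,0,0.6],[-1,0,0,0,0.6],[-1,0,0,0,0.6],[-1,0,0,0,0.6],[-1,0,0,0,0],[-1,0,0,0,0]]]'; python3 -c "
from h import *
print(yaw(),arm.get_state()['wrist_torque'])"
```

```text
time_s: 15.25
position: [0.578, -0.2393, 0.1361]
eef_rot: [0.021, 1.0, 0.0, 0.0]
contact_force: [3.2, 4.3, 6.4]
finger_gap: 0.0619
grip_force: 50.0
87.6387566374985 [ 0.82140367 -0.4359517  -0.13616596]
```

```bash
python3 -m creep '[[[-1,0,0,0,1],[-1,0,0,0,1],[-1,0,0,0,1],[-1,0,0,0,1],[-1,0,0,0,1],[-1,0,0,0,1],[-1,0,0,0,1],[-1,0,0,0,0.5],[-1,0,0,0,0],[-1,0,0,0,0]]]'; python3 - <<'E'
from h import *
print(yaw(),arm.get_state()['wrist_torque'],arm.get_state()['joint_pos'])
a=grab('scene');b=grab('top')
cv2.imwrite('pics/f.png',np.hstack([cv2.resize(b['image'][155:215,290:350,::-1],(400,400),interpolation=2),cv2.resize(a['image'][165:255,160:250,::-1],(400,400),interpolation=2)]))
E
```

```text
time_s: 16.5
position: [0.5777, -0.2385, 0.1362]
eef_rot: [-0.302, 0.953, 0.001, 0.0]
contact_force: [0.3, 9.8, 9.0]
finger_gap: 0.0615
grip_force: 50.0
125.13924807140349 [ 1.57447431 -0.09548342 -0.16965909] [-4.66584074e-01  5.74130152e-01  1.52027324e+00  1.58363941e-03
  1.04802671e+00 -2.65146667e+00]
```

View pics/f.png

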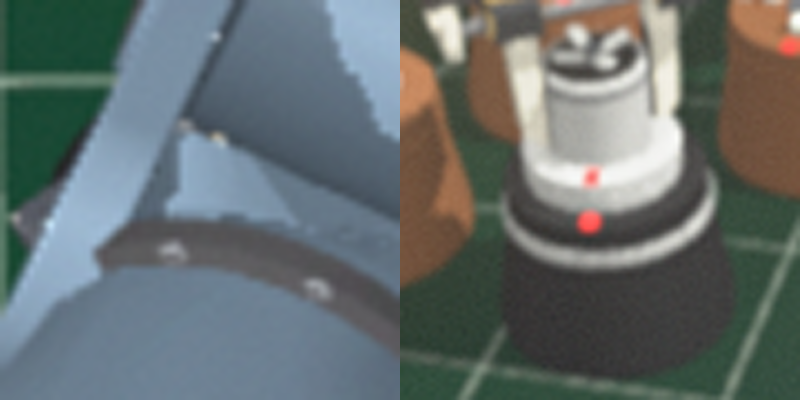

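The cup is home on the deck with its mark at crop (591,177), just behind the motor's at (590,222). Measuring the alignment.

```bash
cat > m.py <<'E'
from h import *
def marks(a,boxes):
    hsv=cv2.cvtColor(a['image'],cv2.COLOR_RGB2HSV).astype(int); o=[]
    for (u0,u1,v0,v1,z) in boxes:
        h=hsv[v0:v1,u0:u1]; w=np.where((h[...,0]<10)|(h[...,0]>170),np.clip(h[...,1]-70,0,None),0).astype(float)
        y,x=np.mgrid[v0:v1,u0:u1]; c=((x*w).sum()/w.sum(),(y*w).sum()/w.sum()); p=world(a,*c,z); o.append(p); print(np.round(c,2),p.round(4),(w>0).sum())
    return o
def ang(p,c): return np.degrees(np.arctan2(p[1]-c[1],p[0]-c[0]))
E
python3 - <<'E'
from m import *
a=load('scene')
c,m=marks(a,[(196,212,199,209,.125),(196,212,209,221,.105)])
for ctr in ((.5764,-.2395),(.5774,-.2385)): print(ang(c,ctr),ang(m,ctr))
d=m-c; print('mark-to-mark dir',np.degrees(np.arctan2(d[1],d[0])),np.hypot(*d[:2]))
E
```

```text
[202.64 204.47] [ 0.6141 -0.2315  0.125 ] 11
[202.17 214.89] [ 0.631  -0.2287  0.105 ] 31
11.94475200137189 11.169769252483718
10.762155447905615 10.342485028573476
mark-to-mark dir 9.428347206299842 0.01715915978561212
```

Marks agree to within about 1°. Relieving the residual load, releasing and rising.

```bash
python3 -m creep '[[[-1,0,0.0008,0.0006,0],[-1,0,0,0,0],[1,0,0,0,0],[1,0,0,0,0],[1,0,0,0,0],[1,0,0,0,0],[1,0,0,0,0],[1,0,0,0,0],[1,0,0,0,0],[1,0,0,0,0]]]'
```

```text
time_s: 17.85
position: [0.5777, -0.239, 0.1356]
eef_rot: [-0.302, 0.953, -0.0, -0.0]
contact_force: [0.2, 0.3, 0.9]
finger_gap: 0.0927
grip_force: 0.0
```

```bash
python3 -m creep '[[[1,0,0,0.01,0],[1,0,0,0.02,0],[1,0,0,0.03,0],[1,0,0,0.04,0],[1,0,0,0.05,0],[1,-0.03,0.03,0.04,0],[1,-0.05,0.05,0,0],[1,-0.05,0.05,0,0],[1,-0.05,0.05,0,0],[1,-0.05,0.05,0,0]]]'; python3 -m creep '[[[1,-0.03,0.05,0,0],[1,-0.03,0.05,0,0],[1,-0.03,0.05,0,0],[1,-0.03,0.05,0,0],[1,0,0.05,0,0],[1,0,0.05,0,0],[1,0,0.05,0,0],[1,0,0.05,0,0],[1,0,0,0,0],[1,0,0,0,0]]]'; python3 - <<'E'
from m import *
a=grab('scene');b=grab('top')
cv2.imwrite('pics/g.png',np.hstack([cv2.resize(b['image'][155:215,290:350,::-1],(400,400),interpolation=2),cv2.resize(a['image'][165:255,160:250,::-1],(400,400),interpolation=2)]))
c,m=marks(a,[(196,212,199,209,.125),(196,212,209,221,.105)]); d=m-c
print(ang(c,(.5764,-.2395)),ang(m,(.5764,-.2395)),np.degrees(np.arctan2(d[1],d[0])))
R,_=cv2.Rodrigues(b['rvec']);K=b['intrinsics'];dep=b['depth'];vv,uu=np.mgrid[:384,:512]
P=(np.stack([(uu-K[0,2])/K[0,0]*dep,(vv-K[1,2])/K[1,1]*dep,dep],-1)-b['tvec'].ravel())@R
q=P[150:222,285:360].reshape(-1,3)
for l,h in((.1,.11),(.115,.135),(.17,.185)):
    s=q[(q[:,2]>l)&(q[:,2]<h)]; print(l,len(s),s.mean(0) if len(s) else '',np.median(s[:,2]) if len(s) else '',cv2.minEnclosingCircle((s[:,:2]*1000).astype(np.float32)) if len(s) else '')
E
```

```text
time_s: 19.1
position: [0.3923, -0.054, 0.2887]
eef_rot: [-0.302, 0.953, -0.0, 0.001]
contact_force: [0.5, 0.5, 0.8]
finger_gap: 0.0925
grip_force: 0.0
time_s: 20.35
position: [0.2976, 0.2646, 0.2881]
eef_rot: [-0.302, 0.953, -0.0, 0.0]
contact_force: [-0.3, -0.6, -0.6]
finger_gap: 0.0928
grip_force: 0.0
[202.64 204.46] [ 0.6141 -0.2315  0.125 ] 11
[202.18 214.9 ] [ 0.6311 -0.2287  0.105 ] 32
11.936854577399636 11.199557334785768 9.556840399871966
0.1 618 [ 0.57297372 -0.23316989  0.10618143] 0.10628314561854868 ((576.4463500976562, -239.7561798095703), 60.291263580322266)
0.115 438 [ 0.56672864 -0.23282116  0.12615229] 0.1263231593912147 ((575.8091430664062, -240.66305541992188), 45.84163284301758)
0.17 401 [ 0.57460533 -0.23905098  0.18139913] 0.18163834577602367 ((575.7765502929688, -240.23760986328125), 30.8597354888916)
```

View pics/g.png

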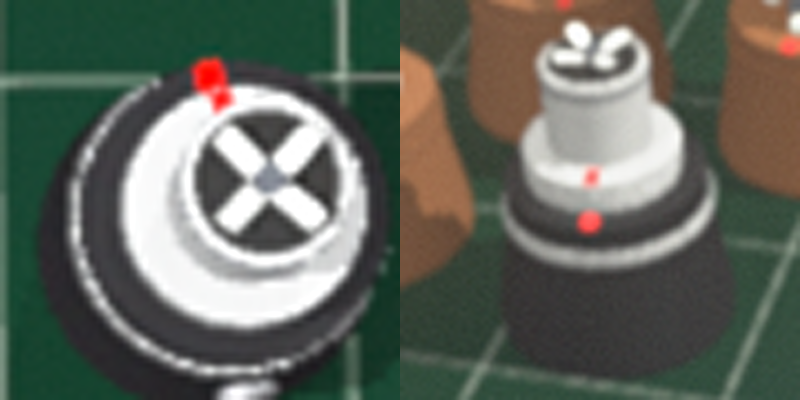

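The pictures show the cup flat on the deck: flange minus deck is 20.0 mm, centres agree within 1 mm, and the marks sit adjacent at top crop (221,98) and (211,76). One more mark check from the top image.

```bash
python3 - <<'E'
from m import *
b=load('top')
hsv=cv2.cvtColor(b['image'],cv2.COLOR_RGB2HSV).astype(int)
u0,v0=290,155;h=hsv[160:174,314:330];w=(((h[...,0]<10)|(h[...,0]>170))*h[...,1]);w[w<70]=0
print(w)
# crop px /6.667 : cup mark box around (221,98)->(323.2,169.7), motor (211,76)->(321.6,166.4)
def cen(r0,r1,z):
    s=w[r0:r1].astype(float);y,x=np.mgrid[r0:r1,0:16];c=((x*s).sum()/s.sum()+314,(y*s).sum()/s.sum()+160);return c,world(b,*c,z)
m=cen(0,8,.105);c=cen(8,14,.125);print(m,c)
print(ang(m[1],(.5764,-.2396)),ang(c[1],(.5758,-.2404)),ang(c[1],(.5764,-.2396)))
E
```

```text
[[  0   0   0   0   0   0   0   0   0   0   0   0   0   0   0   0]
 [  0   0   0   0   0   0   0   0   0   0   0   0   0   0   0   0]
 [  0   0   0   0   0   0   0   0   0   0   0   0   0   0   0   0]
 [  0   0   0   0   0   0   0   0   0   0   0   0   0   0   0   0]
 [  0   0   0   0   0 162 211 217 216 125   0   0   0   0   0   0]
 [  0   0   0   0 113 212 249 255 235 179   0   0   0   0   0   0]
 [  0   0   0   0   0 197 255 255 243 202   0   0   0   0   0   0]
 [  0   0   0   0   0 194 255 253 216 201  99   0   0   0   0   0]
 [  0   0   0   0   0 143 183 174 130 167  96   0   0   0   0   0]
 [  0   0   0   0   0   0   0 103 193 225 135   0   0   0   0   0]
 [  0   0   0   0   0   0   0   0 194 202 118   0   0   0   0   0]
 [  0   0   0   0   0   0   0   0 127   0   0   0   0   0   0   0]
 [  0   0   0   0   0   0   0   0   0   0   0   0   0   0   0   0]
 [  0   0   0   0   0   0   0   0   0   0   0   0   0   0   0   0]]
((np.float64(320.9520246478873), np.float64(165.58472711267606)), array([ 0.63122903, -0.23029679,  0.105     ])) ((np.float64(322.1004566210046), np.float64(168.94292237442923)), array([ 0.61840476, -0.23049239,  0.125     ]))
9.6300402917562 13.091293982819163 12.233698906259061
```

```bash
python3 -c "
from plant import arm
print(arm.job_done())"
```

```text
the job is handed in; nothing more can be done
None
```

The cup base is released upright on the black motor unit, meshed and flat on the deck, with the red marks lined up to within about 2°. I handed the job in about 20 s into the 48 s limit, and the bystanders weren't touched.

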